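# Interleave and stack glass slabs in the carrier

## Robot

A 6-joint arm with a two-finger parallel gripper is mounted at the origin on the work surface. World frame = base frame: x ahead of the robot, y to its left, z up, the work surface at z = 0. Lengths are in mm, angles in rad, forces in N, time in s.
With the tool pointing down it reaches from about 375 to 925 mm from the base axis. Payload 5.7 kg.
Tool frame: the origin (TCP) lies midway between the tips of the shut fingers; the grasp point (between the pads) lies bot.pinch_z behind it (bot.pinch_z is the distance from the TCP to the grasp point, in mm); z points along the fingers, y is the line along which they close (so a half turn about z gives the same grasp; the last joint's range is limited). The gripper opens to 85 mm and grips with 20 to 120 N. Pads are 22 mm wide; open, the fingers measure 114 mm over their backs; the gripper's body (76 mm by 85 mm) begins 54 mm behind the grasp point. The pads swing forward as they close: fully open they stand 13 mm farther back than shut.
Start: joints at [1.115, 0.359, 1.51, -0, 1.272, -0.115], TCP at [200.536, 565.463, 231.267] pointing down, gripper open.
Joint ranges: [-2.97, 2.97], [-1.01, 2.36], [0.21, 2.38], [-0.96, 4.11], [0.2, 2.71], [-2.98, 2.98]. Speed limits (rad/s): [2.39, 2.39, 3.14, 3.14, 3.14, 3.14].

## Interface

Orientations are given as a unit quaternion [x, y, z, w].
In Python, from plant import bot, release, close_gripper, solver, viewer gives the robot as it stands. Calls block until the motion is done:
- bot.goto(position, orientation): joint-space move of the TCP to a pose.
- bot.servo_line(position, max_speed=150, rot=None): straight line of the TCP; rot=None keeps the orientation; max_speed is the mean speed in mm/s.
- bot.movej(angles): joint-space move.
- release() and close_gripper(): open the fingers fully, or close them until they stop; the grip force is fixed at half the most.
- bot.hold(seconds).
- solver.ik(position, orientation): joint angles nearest the present ones, or None.
- viewer.get_image(name): name is "scene" or "top" or "wrist"; returns (picture, depth): 400x640x3 uint8, red, green, blue; 400x640 float32, mm along the optical axis (not along the pixel's ray), 0 where there is no reading.
- viewer.calibration(name): a dict with "intrinsics" (3x3 intrinsics, pixels), "distortion" ([k1, k2, p1, p2, k3] as OpenCV has them; the pictures are not rectified), "R" (3x3) and "t" (3): a world point X has camera coordinates R X + t. Camera axes: x right, y down, z forward; pixel columns grow to the right and rows downward; lengths in mm; the calibration is good to about 2 mm. A picture is of the moment at which its call begins: read the wrist's pose just before it. calibration takes no time and is no camera call; for the wrist camera it gives the pose at the moment of the call.
A pose or a line that the arm cannot do raises bot.IKError and nothing moves.
- bot.close_job(): hands the job in; it is judged then, once.
Readings, each from a call of its own:
- bot.read_time(): time.
- bot.read_joints(): joint angles.
- bot.read_dq(): joint speeds.
- bot.read_tau(): joint torques, N m.
- bot.read_tcp_pos(): TCP position.
- bot.read_eef_rot(): TCP orientation.
- bot.read_wrist_force(): force on the tool from outside, world axes, zero at the start.
- bot.read_torque(): the same for the moment, N m.
- bot.read_opening(): finger opening in mm.
- bot.read_finger_force(): force on a finger pad.
Only numpy, scipy, OpenCV 4.12 (cv2) and the standard library are available. Lean on these libraries where they do the work, as an engineer would, in place of code of your own. Each camera call takes 0.05 s, during which the arm holds its last target. There are 200 camera calls.

## Task

Take the cork sheet from its sloping stand and lay it flat, centred and square, on the glass slab already in the carrier; then lay the second glass slab from the other stand centred and square on the cork in the same way, setting the glass down gently without dropping it. Finally press the sprung keeper lever down until its catch holds it over the stack. Leave the lower slab where it is and do not push the other things on the bench about.

Things in the scene. Friction and masses are not known exactly. Their poses are not given: they have to be found in the camera images.
- carrier: Fixed dark steel base plate, 210 x 210 x 6 mm, position and yaw vary. Origin: on the bench, under the middle of the bed; x along the stack, y across it, z up. The keeper lever crosses its +x end (carrier x = 84 to 96 mm), from pivot posts (78 mm high) at carrier (90, -65) mm to a sprung catch (97 mm high) at carrier (90, 63 to 103) mm.
- base_slab: The lower slab of opal white glass, loose, 130 x 50 x 12 mm, 190 g, lying level on the bed of the carrier with its long side along carrier x. Origin: centre of its underside; x along its length, y across, z up.
- sheet: Separator, stiff cork board, 140 x 56 x 5 mm, about 40 g. Origin: centre of its underside; x along its length, y across, z out of its upper face. Starts on a sloping stand, +x end high and nearer the robot, face tilted 0.56 rad (32 degrees) from level. Grip it across its 56 mm width, square to its face; it overhangs the strip by 13 mm each side, so fingertips may pass below it.
- top_slab: Second slab of opal white glass, 130 x 50 x 12 mm, about 190 g, like the lower one. Origin: centre of its underside; x along its length, y across, z out of its upper face. Starts on the other stand, +x end high and nearer the robot, tilted 32 degrees. Grip it across its 50 mm. The cork it goes on is 3 mm wider each side, so fingertips must not reach below it when it is set down.
- stand_a: One of two identical fixed sloping stands: steel foot 150 x 80 x 6 mm, aluminium strip 30 mm wide and 146 mm long sloped at 32 degrees, low end (with an 8 mm lip) towards its -x, away from the robot. Origin: on the bench under the middle of the strip, whose face is 62 mm high there and 103 mm at its top end. It holds the second slab; may be left or right.
- stand_b: The other, identical sloping stand, on the other side of the carrier; it holds the cork sheet.
- keeper (a joint): Angle of the sprung lever: 0 = up, its arm rising at 0.70 rad from level, where its spring holds it; it grows as the lever is pressed down, 0.70 = level. A sprung catch snaps over the nose at about 0.70 and then holds it by itself at about 0.69; hard stop at 0.76. Pressing at the pad takes about 3 to 7 N against the spring, briefly up to about 11 N to pass the catch.
- keeper_pad (a point): Centre of the upper face of the black 30 x 30 mm press pad on the lever, 85 mm from the hinge axis along the arm and 9 mm above the arm's middle plane. With the lever up it is at carrier (90, -6) mm, 125 mm above the bench; it comes down in an arc to carrier (90, 20) mm, 72 mm above the bench, with the lever level.
- bed_top (a point): Middle of the top of the bed, an aluminium block on the carrier, 110 (x) x 34 (y) mm, 25 mm above the bench; axes as the carrier's. The slab on it overhangs it on all sides. Finished stack: bed 25, lower slab 37, cork 42, upper slab 54 mm above the bench.
- keeper_pivot (a point): Fixed point on the hinge axis, at carrier (90, -65, 63) mm; the axis runs along carrier x, the arm to carrier +y. 65 mm along, the arm carries a 22 mm wide tongue reaching to carrier x = 50 mm. With the lever up it hangs 94 to 115 mm above the bench, over the end of the stack: bring a layer down 40 mm to the -x side and slide it in under the tongue. Lever down: 4 mm above the upper slab.
- paddle: Bystander: black graphite paddle with wooden handle, 200 mm long, lying near the robot. Origin under its middle.
- tongs: Bystander: steel tongs, 160 mm long, 10 mm high, lying near the robot. Origin at the middle.
- tin: Bystander: aluminium tin, 68 mm across, 75 mm high, behind the carrier. Origin: centre of its underside.
- flask: Bystander: clear conical flask, 88 mm across, 110 mm high, at the back. Origin: centre of its underside.
- bulb: Bystander: amber glass bulb with a narrow neck, 80 mm across, 120 mm high, at the back. Origin: centre of its underside.
- firebrick: Bystander: pale firebrick 100 x 70 x 50 mm, on the right. Origin: centre of its underside.
- dish: Bystander: round steel dish, 90 mm across, 30 mm high, on the left. Origin: centre of its underside.
Mind the look-alikes: they are no part of the job. Leave any yellow look-alike of the top_slab alone.

How it is judged (in metres and radians):
On the way, in this order (a step that is already met when the one before it is completed fails the run):
1. the cork sheet lies released, flat, centred and square on the lower slab (x of sheet in the frame of base_slab between -0.012 and 0.012 m and y of sheet in the frame of base_slab between -0.009 and 0.009 m and z of sheet in the frame of base_slab between 0.01 and 0.014 m and angle between the x axis of sheet and the x axis of base_slab, either way round below 0.12 rad and angle between sheet's own z axis and vertical below 0.05 rad and linear speed of sheet below 0.02 m/s and contact force between the fingers and sheet below 0.1 N), for 0.2 s.
2. the second slab lies released, flat, centred and square on the cork (x of top_slab in the frame of sheet between -0.012 and 0.012 m and y of top_slab in the frame of sheet between -0.009 and 0.009 m and z of top_slab in the frame of sheet between 0.003 and 0.007 m and angle between the x axis of top_slab and the x axis of sheet, either way round below 0.12 rad and angle between top_slab's own z axis and vertical below 0.05 rad and linear speed of top_slab below 0.02 m/s and contact force between the fingers and top_slab below 0.1 N), for 0.2 s.
3. the keeper lever is down past its catch (value of joint keeper above 0.65 rad), for 0.2 s.
At the end, for the whole second after the job is handed in: Lower slab within 15 mm of where it was; cork flat on it, centred within 12 mm lengthwise and 9 mm across and square within 0.12 rad; second slab flat on the cork with the same tolerances; keeper lever held down by its catch (joint above 0.65 rad); everything released and at rest (all of step 1 and all of step 2 and distance of base_slab from where it was at the start of the episode below 0.015 m and value of joint keeper above 0.65 rad and velocity of joint keeper below 0.05 rad/s and linear speed of base_slab below 0.02 m/s); the robot touches nothing.
It fails at once if a glass slab is dropped or thrown (moves faster than 0.4 m/s, a fall of about 8 mm, with no finger on it) ((linear speed of top_slab above 0.4 m/s and contact force between the fingers and top_slab below 0.01 N) or (linear speed of base_slab above 0.4 m/s and contact force between the fingers and base_slab below 0.01 N)).
It fails at once if the lower slab is shoved more than 15 mm (distance of base_slab from where it was at the start of the episode above 0.015 m).
It fails at once if another thing on the bench is pushed more than 30 mm (distance of any of paddle, tongs, tin, flask, bulb, firebrick, dish from where it was at the start of the episode above 0.03 m).
It also fails if it takes over 72 s, if anything falls off the work surface, if the arm or the gripper's body presses on something with over 40 N, if the wrist force passes 120 N, or if a joint passes its speed limit or range.

## Working session

There is one attempt and no reset: what is moved stays moved. The work goes in short steps, each a Python script; the robot and the scene stay as the last script left them, time stands still between calls to the robot, and variables do not carry over. Pictures are saved under pics/ and viewed, at most 10 in all, crops included, and the job is handed in when it is done.

```bash
mkdir -p pics; ls
python3 - <<'E'
from plant import bot, viewer
import cv2, numpy as np
for n in ("scene","top"):
    im,d=viewer.get_image(n); cv2.imwrite(f"pics/{n}0.png",im[:,:,::-1]); np.save(f"pics/{n}0.npy",d)
    c=viewer.calibration(n); print(n,{k:np.round(v,3).tolist() for k,v in c.items()})
print(bot.pinch_z, bot.read_time())
E
```

```text
pics
scene {'intrinsics': [[444.575, 0.0, 314.736], [0.0, 444.575, 195.58], [0.0, 0.0, 1.0]], 'distortion': [-0.113, 0.0, 0.0, 0.0, 0.0], 'R': [[-0.42, 0.907, -0.012], [0.503, 0.222, -0.836], [-0.756, -0.357, -0.549]], 't': [200.456, -174.726, 1731.807]}
top {'intrinsics': [[446.016, 0.0, 317.184], [0.0, 446.016, 196.664], [0.0, 0.0, 1.0]], 'distortion': [-0.041, 0.0, 0.0, 0.0, 0.0], 'R': [[0.014, -1.0, -0.001], [-0.986, -0.014, -0.165], [0.165, 0.003, -0.986]], 't': [-18.493, 528.149, 1274.659]}
18.700000000000003 0.1
```

View pics/top0.png

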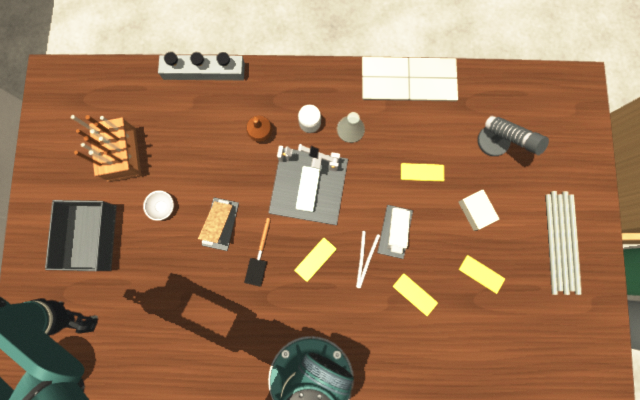

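View pics/scene0.png

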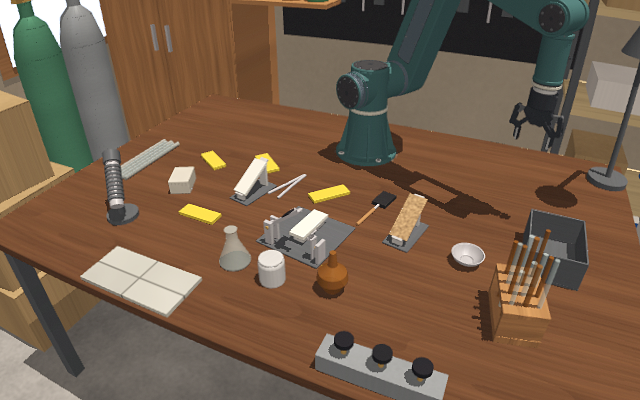

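The top view shows the cork stand at about (218,224), the glass stand at (397,230), and the carrier slab at (308,188) with its lever at (314,158). Next I turn these into world positions.

```bash
cat > h.py <<'E'
import numpy as np, cv2
from plant import bot, release, close_gripper, solver, viewer
from scipy.spatial.transform import Rotation as Ro
def cloud(c,uv,d):
    "uv Nx2 pixels, d depth (N) -> world"
    n=cv2.undistortPoints(np.float64(uv).reshape(-1,1,2),np.array(c['intrinsics']),np.array(c['distortion'])).reshape(-1,2)
    return (np.c_[n,np.ones(len(n))]*np.reshape(d,(-1,1))-np.array(c['t']))@np.array(c['R'])
def atz(c,uv,z):
    "world points of pixels on plane z"
    a=cloud(c,uv,np.zeros(len(uv)));b=cloud(c,uv,np.ones(len(uv)))-a
    return a+b*((z-a[:,2:])/b[:,2:])
def proj(c,X):
    return cv2.projectPoints(np.float64(X).reshape(-1,1,3),cv2.Rodrigues(np.array(c['R']))[0],np.array(c['t'],float),np.array(c['intrinsics']),np.array(c['distortion']))[0].reshape(-1,2)
def down(yaw,pitch=0):
    "tool down, closing axis y at world direction; yaw = heading of part's x axis. pitch: tilt of part x upward"
    x=np.array([np.cos(yaw)*np.cos(pitch),np.sin(yaw)*np.cos(pitch),np.sin(pitch)])
    y0=np.array([-np.sin(yaw),np.cos(yaw),0]); z=-np.cross(x,y0)
    return Ro.from_matrix(np.c_[x,np.cross(z,x),z])
E
python3 - <<'E'
from h import *
c=viewer.calibration("top"); d=np.load("pics/top0.npy")
for n,u,v in [("cork",218,224),("corkhi",211,240),("corklo",224,207),("glass",398,229),("ghi",396,246),("glo",401,213),("slab",308,188),("sl+",312,170),("sl-",303,208),("pad",314,153)]:
    print(n,cloud(c,[(u,v)],d[v,u]).round(0))
print(cloud(c,[(281,150)],d[150,281]).round(),cloud(c,[(336,158)],d[158,336]).round())
# can arm view
w=viewer.calibration("wrist");R=Ro.from_quat(bot.read_eef_rot()).as_matrix();p=np.array(bot.read_tcp_pos())
cam=-np.array(w['R']).T@np.array(w['t']); print("cam in tool",R.T@(cam-p),"\n",R.T@np.array(w['R']).T, w['intrinsics'])
E
```

```text
cork [[440. 272.  74.]]
corkhi [[392. 282. 106.]]
corklo [[494. 264.  41.]]
glass [[ 433. -243.   76.]]
ghi [[ 383. -234.   93.]]
glo [[ 483. -258.   44.]]
slab [[555.  17.  39.]]
sl+ [[610.   6.  39.]]
sl- [[495.  30.  39.]]
pad [[640.  -0. 125.]]
[[662.  98.  69.]] [[639. -65.  74.]]
cam in tool [ 8.03566396e+01  6.38273455e-02 -1.43411064e+02] 
 [[ 3.32415958e-04 -9.49637241e-01 -3.13351240e-01]
 [ 9.99999938e-01  3.53006253e-04 -8.97378511e-06]
 [ 1.19136788e-04 -3.13351218e-01  9.49637299e-01]] [[316.67834409   0.         325.24037413]
 [  0.         316.67834409 200.6553374 ]
 [  0.           0.           1.        ]]
```

Run:
```python
from h import *
for k in (0,np.pi):
  for n,p,y,pt in [("cork",(440,272,74),2.97,0),("corkg",(440,272,70),2.97,.56),("car",(555,17,200),np.pi-.206,0),("glass",(433,-243,70),2.9,.56)]:
    r=down(y,pt)
    if k: r=r*Ro.from_euler('z',np.pi)
    q=solver.ik(p,r.as_quat()); print(k,n,None if q is None else np.round(q,2))
def look(tag,p,yaw):
    bot.goto(p,down(yaw).as_quat())
    c=viewer.calibration("wrist"); im,d=viewer.get_image("wrist")
    np.savez(f"pics/{tag}.npz",im=im,d=d,**c); cv2.imwrite(f"pics/{tag}.png",im[:,:,::-1]); print(tag,bot.read_time())
look("wc",(440,272,220),2.97)
look("wk",(570,15,270),np.pi-.206)
a,b=cv2.imread("pics/wc.png"),cv2.imread("pics/wk.png")
cv2.imwrite("pics/w1.png",cv2.resize(np.vstack([a,b]),(480,600)))
```

```text
0 cork [ 0.42  0.44  1.85 -0.    0.85 -0.98]
0 corkg [ 0.26  0.7   1.51  0.22  1.45 -1.23]
0 car [-0.09  0.33  1.65 -0.    1.17 -1.46]
0 glass [-0.53  0.71  1.48 -0.15  1.49 -1.81]
3.141592653589793 cork [ 0.42  0.44  1.85 -0.    0.85  2.16]
3.141592653589793 corkg [0.26 0.7  1.51 0.22 1.45 1.91]
3.141592653589793 car [-0.09  0.33  1.65 -0.    1.17  1.68]
3.141592653589793 glass [-0.53  0.71  1.48 -0.15  1.49  1.33]
wc 1.5667
wk 2.7417
```

View pics/w1.png

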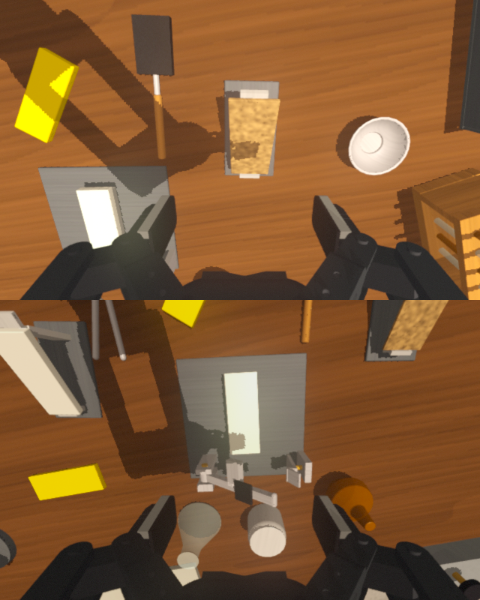

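The cork is clear at about (253,135) and the lower slab at about (242,413) in the composite. Now I fit rectangles from depth.

```bash
cat >> h.py <<'E'
def fitrect(tag,box,tilt,zr,colour=None,off=0):
    """box u0,u1,v0,v1; returns centre (upper face), yaw of +x (towards robot), normal, size. Points within zr and plane"""
    f=np.load(f"pics/{tag}.npz"); u0,u1,v0,v1=box
    U,V=np.meshgrid(np.arange(u0,u1),np.arange(v0,v1)); uv=np.c_[U.ravel(),V.ravel()]
    d=f['d'][uv[:,1],uv[:,0]]; im=f['im'][uv[:,1],uv[:,0]].astype(int)
    P=cloud(f,uv,d); m=(d>0)&(P[:,2]>zr[0])&(P[:,2]<zr[1])
    if colour=='cork': m&=(im[:,0]-im[:,2]>35)
    if colour=='white': m&=(im[:,0]>110)&(abs(im[:,0]-im[:,2])<70)
    P=P[m]
    for _ in range(6):  # robust plane
        o=np.median(P,0) if _==0 else Q.mean(0); Q=P if _==0 else Q
        n=np.linalg.svd(Q-Q.mean(0),full_matrices=False)[2][2]; n*=np.sign(n[2])
        r=(P-Q.mean(0))@n; Q=P[abs(r)<(6 if _<3 else 3)]
    x0=np.array([-1,0,0.]); x0-=n*(x0@n); x0/=np.linalg.norm(x0); y0=np.cross(n,x0); o=Q.mean(0)
    ab=np.c_[(Q-o)@x0,(Q-o)@y0].astype(np.float32)
    (cx,cy),(w,h),a=cv2.minAreaRect(ab)
    if w<h: w,h,a=h,w,a+90
    a=(a+90)%180-90; a=np.radians(a)
    ctr=o+cx*x0+cy*y0; x=x0*np.cos(a)+y0*np.sin(a)
    # pca check
    e=np.linalg.svd(ab-ab.mean(0),full_matrices=False)[2][0]
    print(tag,"ctr",ctr.round(1),"mean",o.round(1),"size",round(w,1),round(h,1),"tilt",np.arccos(n[2]).round(3),"yaw",np.arctan2(x[1],x[0]).round(3),"pca-a",round(np.arctan(e[1]/e[0])-a,3),len(Q))
    return ctr,x,n,f,(w,h)
def draw(tag,f,ctr,x,n,L,W,out,box):
    y=np.cross(n,x); C=[ctr+sx*L/2*x+sy*W/2*y for sx,sy in((1,1),(1,-1),(-1,-1),(-1,1))]
    im=f['im'][:,:,::-1].copy(); u0,u1,v0,v1=box
    c=im[v0:v1,u0:u1].copy(); c=cv2.resize(c,None,fx=3,fy=3,interpolation=cv2.INTER_CUBIC)
    p=((proj(f,C)-[u0,v0]+.5)*3).astype(np.int32); cv2.polylines(c,[p],True,(255,0,255),1); cv2.imwrite(out,c); return c
E
python3 - <<'E'
from h import *
b=(285,385,115,245); c,x,n,f,_=fitrect("wc",b,.56,(20,125),'cork'); A=draw("wc",f,c,x,n,140,56,"pics/a.png",b)
b=(280,365,85,215); c,x,n,f,_=fitrect("wk",b,0,(32,42),'white'); B=draw("wk",f,c,x,n,130,50,"pics/b.png",b)
cv2.imwrite("pics/ab.png",np.hstack([A,B]))
# keeper pad & carrier plate corners via depth
uv=np.array([(323,254)]); print(cloud(f,uv,f['d'][uv[:,1],uv[:,0]]))
E
```

```text
wc ctr [451.4 280.5  66.1] mean [438.6 283.   74.2] size 148.0 56.1 tilt 0.556 yaw 2.949 pca-a 0.002 6035
wk ctr [5.549e+02 3.000e-01 3.780e+01] mean [549.9  18.4  37.7] size 138.3 84.6 tilt 0.001 yaw 2.992 pca-a -0.006 4565
[[ 6.38552079e+02 -2.64025589e-01  1.25708765e+02]]
```

View pics/ab.png

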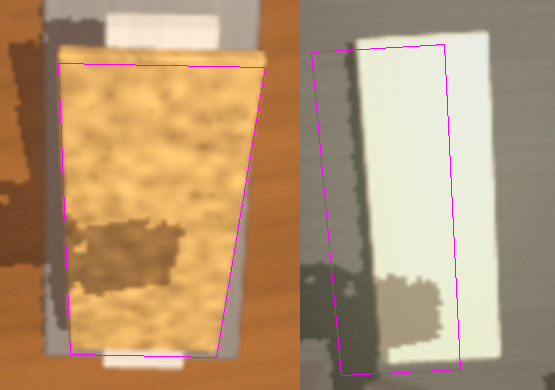

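The crop shows the cork face well outlined, with face corners at about (60,62), (265,65), (217,355) and (70,354). The slab fit is off because it took in outliers; its corners read (357,40), (489,32), (500,357) and (380,362). I'll use those corners.

Run:
```python
from h import *
f=np.load("pics/wk.npz")
px=np.array([(57,40),(189,32),(200,357),(80,362)])/3+[280-.33,85-.33]
P=atz(f,px,37.); print(P.round(1), "ctr",P.mean(0).round(1), "L",np.linalg.norm(P[0]-P[3]),np.linalg.norm(P[1]-P[2]),"W",np.linalg.norm(P[0]-P[1]),np.linalg.norm(P[2]-P[3]))
for a,b in((3,0),(2,1)):
    e=P[b]-P[a]; print("yaw",np.arctan2(e[1],e[0]))
f=np.load("pics/wc.npz")
px=np.array([(60,62),(265,65),(217,355),(70,354)])/3+[285-.33,115-.33]
a=cloud(f,px,np.zeros(4));d=cloud(f,px,np.ones(4))-a
n=np.array([np.sin(.56)*np.cos(2.949+np.pi),np.sin(.56)*np.sin(2.949+np.pi),np.cos(.56)]); o=np.array([438.6,283,74.2])
P=a+d*(((o-a)@n)/(d@n))[:,None]; print(P.round(1),P.mean(0).round(1),np.linalg.norm(P-np.roll(P,-1,0),axis=1))
for i,j in((3,0),(2,1)):
    e=P[j]-P[i]; print("yaw",np.arctan2(e[1],e[0]))
# white lip/strip ends mean white-plate edges
```

```text
[[486.2   3.1  37. ]
 [493.5  52.3  37. ]
 [621.2  32.7  37. ]
 [613.2 -16.9  37. ]] ctr [553.5  17.8  37. ] L 128.51268821612538 129.19756784645202 W 49.78102329891958 50.26079337537798
yaw 2.985738163282171
yaw 2.9894606273312765
[[387.4 264.9 103.5]
 [397.6 319.3 103.8]
 [514.  297.1  29.5]
 [504.3 241.6  28.8]] [450.8 280.7  66.4] [ 55.33263077 139.89205646  56.36480228 140.6787099 ]
yaw 2.9441312976682417
yaw 2.952705731421077
```

```bash
cat >> h.py <<'E'
SLAB=np.array([553.7,17.8,37.]); CY=2.988; CX=-np.array([np.cos(CY),np.sin(CY),0]) # carrier +x
def pick(face,x_yaw,tilt,thick,below,off):
    "below: TCP distance below underside along -n"
    R=down(x_yaw,tilt); n=-R.as_matrix()[:,2]; x=R.as_matrix()[:,0]
    t=face-(thick+below)*n+off*x; q=R.as_quat()
    bot.goto(t+90*n,q); bot.servo_line(t,120); print("at",bot.read_tcp_pos(),bot.read_wrist_force())
    close_gripper(); print("open",bot.read_opening(),bot.read_finger_force())
    bot.servo_line(t+15*n,60); bot.servo_line(t+90*n,150); bot.servo_line(t+90*n+[0,0,60],200); print("open",bot.read_opening(),bot.read_time())
def carry(zunder,below,off):
    "to 45 mm on -x side, layer underside zunder + 6, slide in"
    q=down(CY).as_quat(); g=SLAB*[1,1,0]-CX*off+[0,0,zunder-below]
    bot.goto(g-45*CX+[0,0,110],q); bot.servo_line(g-45*CX+[0,0,8],120); bot.servo_line(g+[0,0,8],50); print("over",bot.read_tcp_pos(),bot.read_time())
    return g
def lower(g,start,end,thr=2.):
    bot.hold(.2); f0=np.array(bot.read_wrist_force())[2]
    for h in np.arange(start,end,-.5):
        bot.servo_line(g+[0,0,h],15); f=np.array(bot.read_wrist_force())[2]
        if f-f0>thr: break
    print("contact h",h,"dF",f-f0,bot.read_time())
def snap(tag):
    c=viewer.calibration("wrist"); im,d=viewer.get_image("wrist")
    np.savez(f"pics/{tag}.npz",im=im,d=d,**c); cv2.imwrite(f"pics/{tag}.png",im[:,:,::-1])
E
python3 - <<'E'
from h import *
pick(np.array([451,280.6,66.2]),2.949,.556,5,6,10)
g=carry(37,6,10); snap("c1")
E
```

```text
at [437.95766261 283.32426067  62.69188829] [-0.14580077 -0.86522272  0.05504617]
open 53.8147271413742 62.521183490753174
open 53.672163795561964 6.6917
over [543.2223029   19.39560192  38.85760556] 9.7333
```

View pics/c1.png

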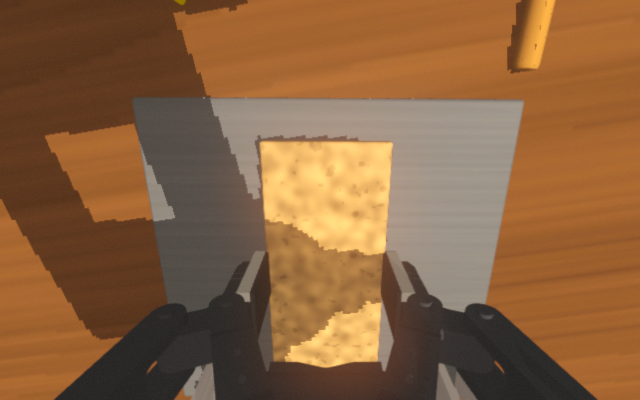

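The cork is held square: the near edge runs (260,142)–(392,142), parallel to the plate edge. I check its lengthwise position, lower it, release and back off.

Run:
```python
from h import *
f=np.load("pics/c1.npz"); P=atz(f,[(260,142),(392,142)],50.); m=P.mean(0)-SLAB; Y=np.array([-CX[1],CX[0],0])
e=P[1]-P[0]; print("edge rel slab, carrier x,y",m@CX,m@Y,"len",np.linalg.norm(e),"yaw err",e@CX/np.linalg.norm(e), "plate edge yaw:")
Q=atz(f,[(134,99),(523,101)],6.); e=Q[1]-Q[0]; print(e@CX/np.linalg.norm(e),np.linalg.norm(e),(Q.mean(0)-SLAB)@CX,(Q.mean(0)-SLAB)@Y)
g=SLAB*[1,1,0]-CX*10+[0,0,31]
lower(g,7.5,-2.5,1.5)
```

```text
edge rel slab, carrier x,y -72.8853938103484 0.3425603149477898 len 54.76800104187509 yaw err -0.00039828472136277105 plate edge yaw:
0.004495357083315561 207.02909795222374 -89.18161094592696 1.8421395680929926
contact h 1.5 dF 5.746544768067281 13.2333
```

Run:
```python
from h import *
release(); p=np.array(bot.read_tcp_pos()); bot.hold(.2)
bot.servo_line(p-[0,0,0]+[0,0,40],80); bot.servo_line(p-40*CX+[0,0,150],200)
snap("c2"); print(bot.read_time())
bot.goto((443,-245,230),down(2.9).as_quat()); snap("g1"); print(bot.read_time())
a,b=cv2.imread("pics/c2.png"),cv2.imread("pics/g1.png")
cv2.imwrite("pics/w2.png",np.hstack([cv2.resize(a[60:360,220:440],(400,545)),cv2.resize(b[60:360,220:440],(400,545))]))
```

```text
15.2917
16.4333
```

View pics/w2.png

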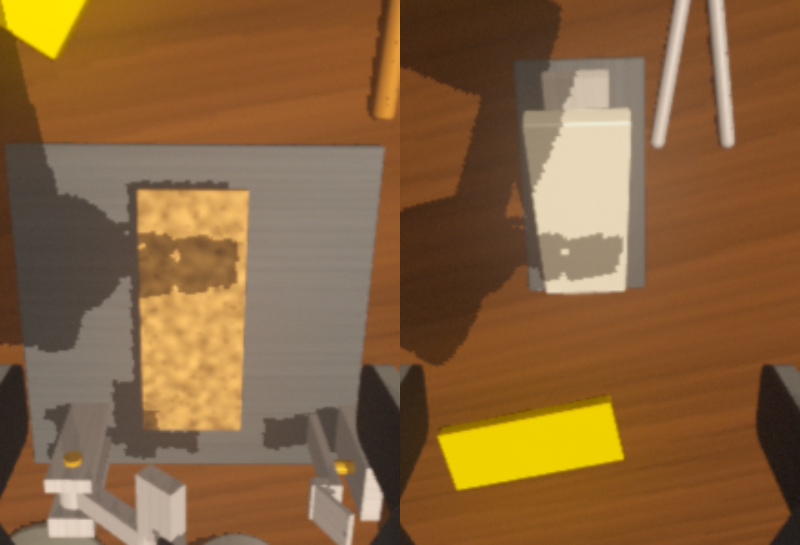

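The cork lies flat on the slab, with corners at (137,190), (249,190), (241,431) and (143,429). The glass face corners on the right are about (527,126), (631,124), (625,290) and (547,292).

Run:
```python
from h import *
Y=np.array([-CX[1],CX[0],0])
f=np.load("pics/c2.npz"); s=220/400
P=atz(f,np.array([(137,190),(249,190),(241,431),(143,429)])*s+[219.7,59.7],42.); m=P.mean(0)-SLAB
print("cork",P.mean(0),m@CX,m@Y,np.linalg.norm(P-np.roll(P,-1,0),axis=1).round(1))
for i,j in((3,0),(2,1)): e=P[j]-P[i]; print("yaw",np.arctan2(e[1],e[0]))
b=(285,348,128,222); c,x,n,f,_=fitrect("g1",b,.56,(20,130),'white')
px=np.array([(127,126),(231,124),(225,290),(147,292)])*s+[219.7,59.7]
a=cloud(f,px,np.zeros(4));d=cloud(f,px,np.ones(4))-a
P=a+d*(((c-a)@n)/(d@n))[:,None]; print(P.round(1),P.mean(0).round(1),np.linalg.norm(P-np.roll(P,-1,0),axis=1))
for i,j in((3,0),(2,1)): e=P[j]-P[i]; print("yaw",np.arctan2(e[1],e[0]))
print("z centre plane check, face centre above bench: expected near 62+12/cos ->",62+12/np.cos(.56))
```

```text
cork [551.52684583  18.45577291  42.        ] -2.2478977524904207 0.3155833201207269 [ 55.9 140.7  56.4 139.3]
yaw 2.9831494593281636
yaw 2.98670974617166
g1 ctr [ 441.  -248.7   70.9] mean [ 432.1 -246.8   76.6] size 130.8 50.1 tilt 0.56 yaw 2.932 pca-a 0.003 4779
[[ 382.9 -259.5  105. ]
 [ 393.4 -213.3  104.7]
 [ 498.9 -236.1   37. ]
 [ 488.5 -283.9   37.1]] [ 440.9 -248.2   71. ] [ 47.41857569 127.44473614  48.86896465 127.92188183]
yaw 2.9146207264733484
yaw 2.9280301052848055
z centre plane check, face centre above bench: expected near 62+12/cos -> 76.1633846099159
```

```bash
sed -i 's/^SLAB=.*;/SLAB=np.array([551.7,18.3,37.]);/;' h.py; sed -i 's/SLAB=np.array(\[551.7,18.3,37.\]);.*CX=/SLAB=np.array([551.7,18.3,37.]); CY=2.986; CX=/' h.py; grep -n ^SLAB h.py
python3 - <<'E'
from h import *
pick(np.array([441,-248.6,71]),2.930,.56,12,-.5,10)
g=carry(42,-.5,10); snap("g2")
E
```

```text
47:SLAB=np.array([551.7,18.3,37.]); CY=2.986; CX=-np.array([np.cos(CY),np.sin(CY),0]) # carrier +x
at [ 427.43073185 -246.06447259   67.53819639] [-0.13702416  0.255428    0.2565056 ]
open 47.88448039280524 62.414796352386475
open 47.879229230266375 19.8833
over [541.25717723  19.91860546  50.34463854] 23.05
```

View pics/g2.png

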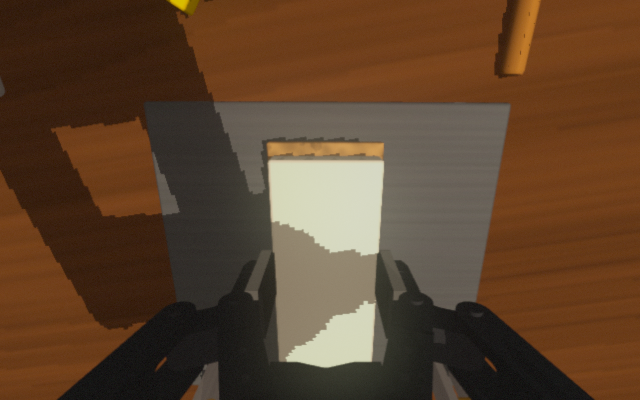

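The glass is held square over the cork: its near edge is at row 160 and the cork edge at row 143. Lowering it gently.

Run:
```python
from h import *
f=np.load("pics/g2.npz");a=atz(f,[(269,160),(383,160)],62.).mean(0);b=atz(f,[(267,143),(384,143)],42.).mean(0)
print("x off vs cork",(a-b)@CX-5,"y",(a-b)@np.array([-CX[1],CX[0],0]))
g=SLAB*[1,1,0]-CX*10+[0,0,42.5]
lower(g,7.5,-3,1.5); print(bot.read_tcp_pos())
```

```text
x off vs cork -0.6654704279773611 y 0.20126466193116965
contact h 1.5 dF 4.013827101782034 26.55
[541.88791385  19.82171092  44.27775925]
```

Run:
```python
from h import *
release(); p=np.array(bot.read_tcp_pos()); bot.hold(.2)
bot.servo_line(p+[0,0,30],60); bot.servo_line(p-40*CX+[0,0,150],200)
snap("g3"); print(bot.read_time())
close_gripper()
Y=np.array([-CX[1],CX[0],0]); H=np.array([640.3,-1,0])+6*Y-65*Y+[0,0,63]
q=down(np.arctan2(Y[1],Y[0])).as_quat()
pad=lambda k:H+Y*(85*np.cos(.7-k)-9*np.sin(.7-k))+[0,0,85*np.sin(.7-k)+9*np.cos(.7-k)]
bot.goto(pad(0)+[0,0,70],q); snap("k1"); print(bot.read_time(),bot.read_tcp_pos(),bot.read_joints())
a,b=cv2.imread("pics/g3.png"),cv2.imread("pics/k1.png")
cv2.imwrite("pics/w3.png",np.hstack([cv2.resize(a[60:360,220:440],(293,400)),cv2.resize(b,(500,312),interpolation=3) if 0 else cv2.copyMakeBorder(cv2.resize(b,(500,312)),0,88,0,0,0)]))
```

```text
28.6917
30.8917 [639.91682168  -0.66111136 194.6613875 ] [-1.08928201e-01  4.47927962e-01  1.46172265e+00  2.85335584e-05
  1.23225990e+00  4.57581931e-02]
```

View pics/w3.png

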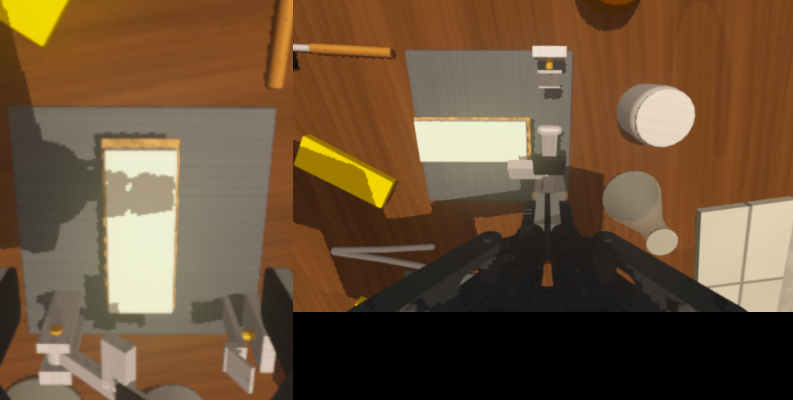

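The glass sits centred on the cork. The lever pad is at about (549,166) in the right view. I check the pad and flask positions, then press along the arc.

```bash
cat > press.py <<'E'
from h import *
Y=np.array([-CX[1],CX[0],0])
f=np.load("pics/k1.npz"); p=atz(f,[((549.5-293)*1.28,165*1.28)],125.)[0]; print("pad seen",p, "rel expected",(p-[640.3,-1,125])@CX,(p-[640.3,-1,125])@Y)
c=viewer.calibration("top"); fl=atz(c,[(354,117)],110.)[0]; print("flask top rel final pad, carrier",(fl-[640.3,-1,0])@CX,(fl-[640.3,-1,0])@Y-26)
dx=np.clip((p-[640.3,-1,125])@CX,-5,5)
H=np.array([640.3,-1,0])+dx*CX+6*Y-65*Y+[0,0,63]
pad=lambda k:H+Y*(85*np.cos(.7-k)-9*np.sin(.7-k))+[0,0,85*np.sin(.7-k)+9*np.cos(.7-k)]
bot.servo_line(pad(0)+[0,0,6],120); bot.hold(.2); f0=np.array(bot.read_wrist_force())
for k in np.r_[np.arange(0,.62,.06),np.arange(.62,.80,.02)]:
    bot.servo_line(pad(k),60 if k<.6 else 25); F=np.array(bot.read_wrist_force())-f0
    print(round(k,2),F.round(1),np.array(bot.read_tcp_pos())[2].round(1))
    if F[2]>28: break
print(bot.read_time())
E
python3 press.py
```

```text
pad seen [642.57722539   1.18107487 125.        ] rel expected 1.9117245733549624 2.507618836237605
flask top rel final pad, carrier 128.62236286286495 -120.65007785801335
0.0 [2.3 0.3 0.3] 124.8
0.06 [2.4 1.6 1.2] 120.8
0.12 [2.6 0.7 0.6] 116.8
0.18 [ 2.2 -0.1  1.1] 112.8
0.24 [1.4 0.1 1.9] 108.5
0.3 [ 2.1 -0.4  2. ] 104.1
0.36 [ 1.5 -0.6  1.5] 99.7
0.42 [ 2.1 -0.8  3.4] 95.1
0.48 [ 1.7 -2.1  3.8] 90.4
0.54 [ 2.  -0.9  4.1] 85.6
0.6 [-0.2 -1.9 10.9] 81.8
0.62 [-3.7 -2.5 17.4] 81.1
0.64 [ 0.8 -1.6  6.8] 78.1
0.66 [ 1.5 -0.8  6.1] 76.1
0.68 [ 1.8 -1.2  4.3] 74.2
0.7 [ 1.4 -0.7  5.8] 72.5
0.72 [ 0.7 -1.8  6.6] 70.9
0.74 [ 1.1 -1.   6.3] 69.2
0.76 [ 0.2 -1.5  7.3] 67.8
0.78 [-2.5 -0.7 16.8] 67.4
0.8 [-5.6 -1.2 27.4] 67.0
37.1333
```

Run:
```python
from h import *
p=np.array(bot.read_tcp_pos()); bot.servo_line(p+[0,0,120],80)
Y=np.array([-CX[1],CX[0],0]); bot.servo_line(p-60*Y-30*CX+[0,0,190],200); bot.hold(.3); snap("k2"); print(bot.read_time())
f=np.load("pics/k2.npz"); b=f['d']
cv2.imwrite("pics/k2c.png",cv2.resize(f['im'][40:320,100:520,::-1],None,fx=1.8,fy=1.8))
```

```text
39.8083
```

View pics/k2c.png

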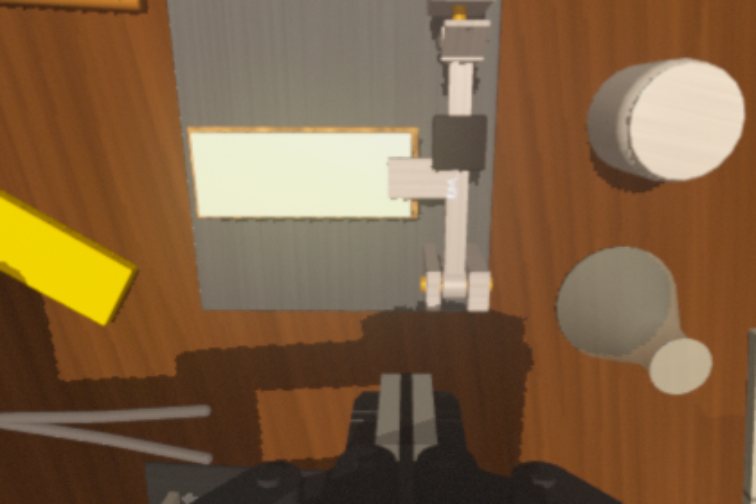

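The lever is level: its nose is under the catch at (462,45), the pad is at (460,142), and the stack underneath is square. Handing in after a depth check of the pad height.

Run:
```python
from h import *
f=np.load("pics/k2.npz"); u,v=int(100+460/1.8),int(40+142/1.8); z=cloud(f,[(u,v)],f['d'][v,u])[0][2]; print("pad z",z)
if 66<z<79: print(bot.close_job(),bot.read_time())
```

```text
pad z 73.86589167934629
the job is handed in; nothing more can be done
the job is handed in; nothing more can be done
```

The job is handed in: the cork and the second glass slab are laid centred and square on the lower slab, and the keeper lever is latched over them (pad measured 74 mm above the bench, 72 mm expected); no verdict came back.

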